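Lower the bread, and not the bagel, in a four-slot toaster

ROBOT

A 6-joint arm with a two-finger parallel gripper is mounted at the origin on a cart in front of the work surface, level with it; the furniture and walls round the work are solid. World frame = base frame: x ahead of the robot, y to its left, z up, the work surface at z = 0. Lengths are in m, angles in rad, forces in N, time in s.
With the tool pointing down it reaches from about 0.25 to 0.775 m from the base axis. Payload 4 kg.
Tool frame: the origin (TCP) lies at the centre of the arm's flange, where the gripper is bolted on; the fingertips stand 199 mm ahead of it and the grasp point (between the pads) lies 180 mm ahead of it (robot.tcp_to_tips is the z of the fingertips in the tool frame, in m); z points along the fingers, y is the line along which they close (so a half turn about z gives the same grasp; the last joint's range is limited). The gripper opens to 94 mm and grips with 3 to 60 N. Pads are 16 mm wide; open, the fingers measure 119 mm over their backs; the gripper's body (75 mm by 177 mm) begins 78 mm behind the grasp point.
Start: joints at [1.18, 0.087, 1.371, -0, 1.684, -0.103], TCP at [0.156, 0.527, 0.405] pointing down, gripper open.
Joint ranges: [-3.1, 3.1], [-0.76, 2.03], [0.27, 2.55], [-1.08, 4.22], [0.17, 2.65], [-2.57, 2.57]. Speed limits (rad/s): [2.79, 2.79, 3.14, 3.14, 3.14, 3.14].

INTERFACE

Orientations are given as [roll, pitch, yaw] about the fixed x, y, z axes, in that order (R = Rz(yaw) Ry(pitch) Rx(roll)).
In Python, from bench import robot gives the robot as it stands.
- The arm moves only by the tool play_rows, never from a script. Its arguments are lists of equal length, an entry for each row: "translation": the shift along the tool's x, y, z scaled (see below), a list of three; "twist": the turn, a rotation vector about the tool's x, y, z scaled (see below), a list of three; "gripper": the opening, from -1 (shut) to 1 (fully open). A call has 1 to 8 rows; each row shifts and turns the commanded pose from where the row before left it, along the tool's axes as they then stand; what a row does not reach is not made up. The controller multiplies each number of a shift by 0.04 m and each number of a turn by 0.1 rad. A row lasts 1/10 s, in which the tool goes at most 50 mm and 8.59 degrees, less where a joint would pass 70% of its speed; a pose out of reach is approached as far as the arm can. A call with a number of a shift or a turn outside -1 to 1 is refused whole. A call with a gripper value outside its range is refused whole. The fingers move at their own pace and stop on an object; the grip force is fixed at half the most. Time passes only in rows, so rows that do not move let the fingers close. It gives the time, the measured TCP pose, the force, the opening and the grip force at its end, in the units of the state.
- robot.get_obs(): the state, without advancing time (a new reading comes with each control period).
- robot.snapshot(name): name is "scene" or "side" or "wrist"; returns the picture (400x640x3 uint8, red, green, blue); there is no depth.
- robot.camera_model(name): a dict with "camera_matrix" (3x3 intrinsics, pixels), "k1" (the pictures are not rectified: a ray, as slopes to the right and down, at radius r is drawn at 1 + k1 r^2 times it, then the intrinsics apply), "rvec" (rotation vector, rad) and "tvec" (3), from world to camera coordinates, as OpenCV has them. Camera axes: x right, y down, z forward; pixel columns grow to the right and rows downward; lengths in m; the calibration is good to about 2 mm. A picture is of the moment at which its call begins: read the wrist's pose just before it. camera_model takes no time and is no camera call; for the wrist camera it gives the pose at the moment of the call.
- robot.close_job(): hands the job in; it is judged then, once.
Trained networks look in the newest picture that a camera, given by its name, has taken for a name from the list of things; names that differ only in an ending like _2 or _b are one class to them, and where a whole thing is asked for, a point or a joint stands for the part that bears it (a point fixed in the world has none). Each returns a list of dicts, best first, with "score" (0 to 1); they miss things now and then, are a little off and sometimes report something else, mostly with a low value. They report only what shows in the picture. A call takes as long as a camera call. They do not tell look-alikes from the thing itself.
- robot.recognise(name, camera): "centre" ([x, y, z] in m, in world coordinates, good to about 4 mm: the middle of the surface that is visible of it).
- robot.spot_point(name, camera): "centre" ([x, y, z] in m, in world coordinates, good to about 4 mm: a listed point, or the origin of a listed thing).
The state is a dict: "time": time; "joint_positions": joint angles; "qvel": joint speeds; "joint_torque": joint torques, N m; "tool_pos": TCP position; "ee_rot": TCP orientation; "wrist_force": force on the tool from outside, world axes, zero at the start; "wrist_torque": the same for the moment, N m; "width": finger opening in m; "finger_force": force on a finger pad.
Only numpy, scipy, OpenCV 4.12 (cv2) and the standard library are available. Lean on these libraries where they do the work, as an engineer would, in place of code of your own. Each camera call takes 0.05 s, during which the arm holds its last target. There are 200 camera calls.

TASK

The toaster is loaded with a slice of bread on one side and half a bagel on the other, and only the bread is wanted now. With the fingertips, press the lever on the bread's side gently all the way down, so that the bread sinks right into its slot, then take the hand away. Leave the bagel's lever up, do not touch the food or turn the browning dials, and do not lift or shift the toaster or anything else on the worktop.

Things in the scene. Friction and masses are not known exactly. Their poses are not given: they have to be found in the camera images.
- toaster: Cream four-slot toaster, loose, 2.9 kg; origin: centre of its underside, z up. Its front (levers, dials) faces its own -x, towards the robot, yaw up to 0.25 rad; +y is its left side seen from the robot. Front face at x = -116 mm, top at z = 184. Slots run front to back at y = +84, +34, -34, -84 mm. The left lever lowers the two left (+y) slots, the right lever the right ones.
- bread: Slice of bread with a two-humped top, 96 wide x 14 thick x 96 mm tall, 35 g, standing in one outer slot (toaster y = +84 or -84 mm; which one varies). Origin: its centre, 193 mm above the worktop while its rack is up (its top shows 57 mm above the toaster), 131 mm once its lever is fully down (top 5 mm below the toaster's top).
- bagel: Half a bagel, a ring 96 mm across and 16 mm thick with a hole in the middle, 45 g, standing on edge in the other outer slot. Origin: its centre, 193 mm above the worktop while its rack is up; it must stay there.
- left_lever_pad (a point): Middle of the upper face of the left lever's black thumb pad (at toaster y = +66 mm). The pad is 12 mm deep (x) x 30 mm wide (y) x 13 mm high and stands out from the front face, from x = -145 to -132 mm in the toaster's frame; its upper face is 148 mm above the worktop when up, 86 mm when fully down.
- right_lever_pad (a point): The same on the right lever (at toaster y = -66 mm).
- toaster_lever0 (a joint): Left lever: 0 = up, 0.062 m = fully down at its stop. It slides straight down against about 1.5 N of friction and stays where it is left (there is no return spring).
- toaster_lever1 (a joint): Right lever: the same.
- toaster_dial0 (a joint): Angle of the left browning dial (rad), a round black knob 28 mm across on the front face under the left lever, its axis 43 mm above the worktop (toaster y = +66 mm), standing out to x = -138 mm. Turns easily; leave it as it is set.
- toaster_dial1 (a joint): The same for the right browning dial, under the right lever.
- mug: Grey speckled mug, 86 mm across and 88 mm high, handle to one side; bystander in front of the toaster, to the right. Origin at the centre of its underside.
- teaspoon: Metal teaspoon, 130 mm long, lying in front of the toaster; bystander. Origin at the centre of its underside.
There are look-alikes about, which are no part of the job. Leave any green look-alike of the bagel alone.

How it is judged:
By the outcome, as a careful person would: the job done as asked, in the order asked, and still so for the second after the job is handed in, with the robot touching nothing.
It also fails if it takes over 32 s, if anything falls off the work surface, if the arm or the gripper's body presses on something with over 40 N, if the wrist force passes 120 N, or if a joint passes its speed limit or range.

## Working session

There is one attempt and no reset: what is moved stays moved. The work goes in short steps, Python scripts to look and compute and a tool call to move; the robot and the scene stay as the last step left them, time stands still between calls to the robot, and variables do not carry over. Pictures are saved under pics/ and viewed, at most 10 in all, crops included, and the job is handed in when it is done.

Besides the shell and the picture viewer there is one more tool, called by a JSON object that holds its "op" and its "data". play_rows: Moves the arm, as the interface text tells. Its arguments: {"type":"object","properties":{"translation":{"type":"array","items":{"type":"array","items":{"type":"number","minimum":-1,"maximum":1}}},"twist":{"type":"array","items":{"type":"array","items":{"type":"number","minimum":-1,"maximum":1}}},"gripper":{"type":"array","items":{"type":"number"}}},"required":["translation","twist","gripper"]}

```bash
mkdir -p pics; python3 - <<'E'
from bench import robot
import cv2
for c in ["scene","side"]:
    im=robot.snapshot(c); cv2.imwrite(f"pics/{c}0.png",im[:,:,::-1])
    for n in ["toaster","bread","bagel","left_lever_pad","right_lever_pad","mug","teaspoon"]:
        print(c,n,[(r["score"],[round(v,3) for v in r["centre"]]) for r in robot.spot_point(n,c)][:3])
o=robot.get_obs();print(o["time"],o["tool_pos"],o["ee_rot"],o["width"])
E
```

```text
scene toaster []
scene bread [(0.68, [0.666, -0.117, 0.192])]
scene bagel [(0.79, [0.397, 0.088, 0.052]), (0.73, [0.55, -0.336, 0.049]), (0.68, [0.63, 0.047, 0.196])]
scene left_lever_pad []
scene right_lever_pad [(0.66, [0.509, -0.131, 0.142])]
scene mug [(0.95, [0.412, -0.277, -0.004])]
scene teaspoon [(0.8, [0.411, -0.104, -0.0])]
side toaster [(0.33, [0.413, -0.105, -0.004]), (0.19, [0.661, -0.119, 0.189])]
side bread [(0.58, [0.659, -0.12, 0.189])]
side bagel [(0.97, [0.549, -0.336, 0.053]), (0.91, [0.397, 0.089, 0.047])]
side left_lever_pad [(0.53, [0.484, 0.005, 0.149])]
side right_lever_pad [(0.38, [0.511, -0.127, 0.149])]
side mug [(0.73, [0.406, -0.278, -0.004]), (0.45, [0.51, -0.125, 0.149])]
side teaspoon [(0.46, [0.412, -0.104, -0.003]), (0.21, [0.509, -0.127, 0.148])]
0.8 [0.15611156 0.52737183 0.40474846] [ 3.14142765e+00 -1.62821154e-05  2.85383276e+00] 0.09393686947795271
```

View pics/scene0.png

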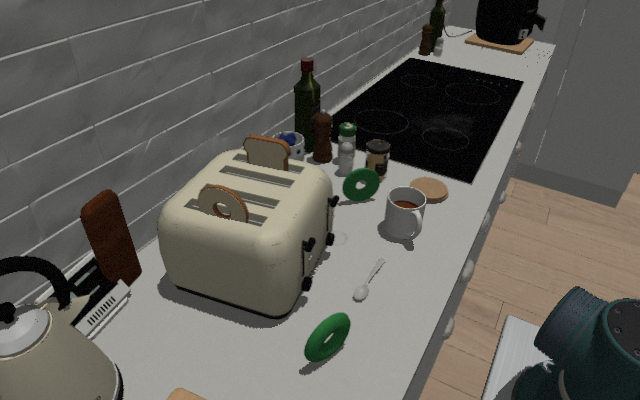

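View pics/side0.png

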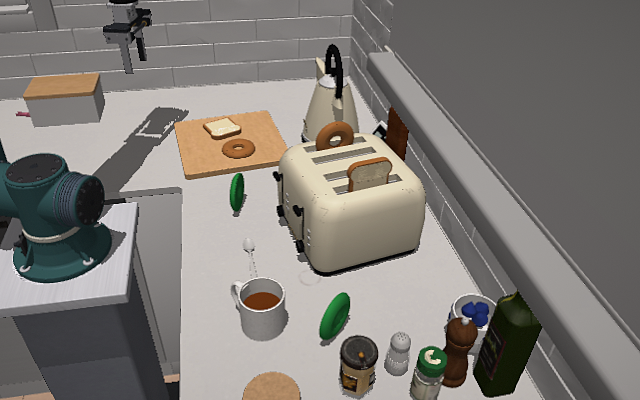

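Candidates:
- **Bread:** the slice in the toaster's right outer slot (scene 267,153; side 370,172). The other slice lies on the board (side 222,127).
- **Bagel:** the half in the left slot (scene 225,203). The others are the green rings (scene 361,184 and 328,337) and the ring on the board (side 238,148).
- **Levers:** right at scene (332,207) and left at scene (309,245).

The bread is at world y≈-0.118, so I want the right lever, at about (0.510, -0.129). One close crop will check this.

```bash
cat > h.py <<'E'
from bench import robot
import cv2,numpy as np
def proj(c,P):
    m=robot.camera_model(c); R=cv2.Rodrigues(np.array(m["rvec"],float))[0]
    q=R@np.array(P,float)+np.ravel(m["tvec"]); s=q[:2]/q[2]; s=s*(1+m["k1"]*(s@s))
    K=np.array(m["camera_matrix"]); return K[:2,:2]@s+K[:2,2]
def T(yaw,c,p):
    k,s=np.cos(yaw),np.sin(yaw); return [c[0]+k*p[0]-s*p[1],c[1]+s*p[0]+k*p[1],p[2]]
E
python3 - <<'E'
from h import *
yaw=.196;c=(.633,-.0345); out=[]
for cam,(x0,y0) in {"scene":(240,120),"side":(260,110)}.items():
    im=robot.snapshot(cam)[y0:y0+160,x0:x0+130,::-1]; im=cv2.resize(im,None,fx=3,fy=3,interpolation=cv2.INTER_CUBIC)
    for y in (.066,-.066):
        for p in [(-.145,y-.015,.148),(-.145,y+.015,.148),(-.132,y-.015,.148),(-.132,y+.015,.148),(-.138,y,.043)]:
            u=(proj(cam,T(yaw,c,p))-[x0,y0])*3+1; cv2.circle(im,tuple(int(v) for v in u),2,(0,0,255),-1)
    out.append(im)
cv2.imwrite("pics/crop.png",np.hstack(out))
E
```

```text
(no output)
```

View pics/crop.png

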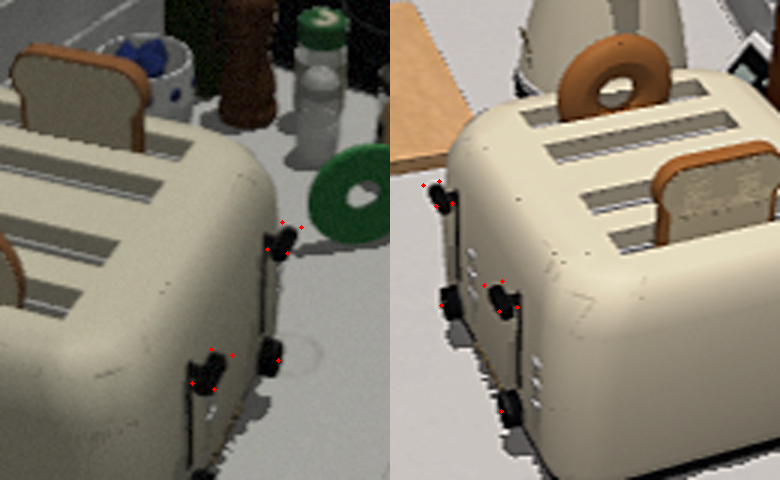

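The crop shows the bread in the right slot with the right lever below it (scene 334,200; side 427,209). My predicted dots sit a few mm too near the robot. I'll refine the pose by fitting the dark pads.

```bash
cat > fit.py <<'E'
from h import *
from scipy.optimize import minimize
import itertools
S=4
def setup():
    d={}
    for cam in ("scene","side"):
        im=robot.snapshot(cam); g=cv2.resize(im.max(2),None,fx=S,fy=S,interpolation=cv2.INTER_CUBIC)
        d[cam]=g<65
    return d
th=np.linspace(0,6.28,16)
parts=[[(x,y+dy,z) for x in(-.145,-.132) for dy in(-.015,.015) for z in(.135,.148)] for y in(.066,-.066)]+\
      [[(x,y+.014*np.cos(t),.043+.014*np.sin(t)) for x in(-.138,-.116) for t in th] for y in(.066,-.066)]
def hulls(cam,v):
    return [cv2.convexHull(np.float32([(proj(cam,T(v[2],v[:2],p))+.5)*S-.5 for p in P])) for P in parts]
def cost(v,d):
    s=0
    for cam,m in d.items():
        for h in hulls(cam,v):
            o=np.zeros(m.shape,np.uint8); cv2.fillConvexPoly(o,np.int32(h*16),1,shift=4)
            r=cv2.dilate(o,np.ones((25,25)))>0; o=o>0
            s+=1-(o&m).sum()/((o|m)&r).sum()
    return s
E
python3 - <<'E'
from fit import *
d=setup()
best=min((minimize(cost,[.633+a,-.0345,.196],args=(d,),method="Nelder-Mead",options=dict(initial_simplex=[[.633+a,-.0345,.196],[.641+a,-.0345,.196],[.633+a,-.0285,.196],[.633+a,-.0345,.23]],maxiter=80)) for a in (0,.007)),key=lambda r:r.fun)
v=best.x; print(v,best.fun,cost([.633,-.0345,.196],d))
print("Rpad",T(v[2],v[:2],(-.1385,-.066,.148)),"Lpad",T(v[2],v[:2],(-.1385,.066,.148)))
E
```

```text
Traceback (most recent call last):
  File "fit.py", line 19, in cost
    for h in hulls(cam,v):
             ~~~~~^^^^^^^
  File "fit.py", line 15, in hulls
    return [cv2.convexHull(np.float32([(proj(cam,T(v[2],v[:2],p))+.5)*S-.5 for p in P])) for P in parts]
                                        ~~~~^^^^^^^^^^^^^^^^^^^^^
  File "h.py", line 4, in proj
    m=robot.camera_model(c); R=cv2.Rodrigues(np.array(m["rvec"],float))[0]
ValueError: time passes only in moves, steps and waits
```

{"op": "play_rows", "data": {"translation": [[0,0,0],[0,0,0],[0,0,0],[0,0,0],[0,0,0],[0,0,0]], "twist": [[0,0,-0.96],[0,0,-0.96],[0,0,-0.96],[0,0,-0.96],[0,0,-0.96],[0,0,0]], "gripper": [-1,-1,-1,-1,-1,-1]}}

```text
time: 1.6
tool_pos: [0.1561, 0.5274, 0.4047]
ee_rot: [3.142, 0.0, -2.95]
wrist_force: [0.6, 0.1, -0.8]
width: 0.0493
finger_force: 0.0
```

```bash
sed -i 's/^def proj(c,P):/import functools\n@functools.lru_cache\ndef cm(c): return robot.camera_model(c)\ndef proj(c,P):/; s/m=robot.camera_model(c)/m=cm(c)/' h.py
cat > run.py <<'E'
from fit import *
d=setup()
best=min((minimize(cost,[.633+a,-.0345,.196],args=(d,),method="Nelder-Mead",options=dict(initial_simplex=[[.633+a,-.0345,.196],[.641+a,-.0345,.196],[.633+a,-.0285,.196],[.633+a,-.0345,.23]],maxiter=80)) for a in (0,.007)),key=lambda r:r.fun)
v=best.x; print(v,best.fun,cost([.633,-.0345,.196],d))
print("Rpad",T(v[2],v[:2],(-.1385,-.066,.148)),"Lpad",T(v[2],v[:2],(-.1385,.066,.148)))
E
python3 run.py
```

```text
[ 0.63664191 -0.03530541  0.18424001] 3.4342921475956802 4.003267484366695
Rpad [np.float64(0.5125770833012571), np.float64(-0.1255615383981928), 0.148] Lpad [np.float64(0.4883947549116255), np.float64(0.004204462517517077), 0.148]
```

{"op": "play_rows", "data": {"translation": [[-0.16,-0.89,0],[-0.16,-0.89,0],[-0.16,-0.89,0],[-0.16,-0.89,0],[-0.16,-0.89,0],[-0.16,-0.89,0],[-0.16,-0.89,0],[-0.16,-0.89,0]], "twist": [[0,0,0],[0,0,0],[0,0,0],[0,0,0],[0,0,0],[0,0,0],[0,0,0],[0,0,0]], "gripper": [-1,-1,-1,-1,-1,-1,-1,-1]}}

```text
time: 2.5
tool_pos: [0.2608, 0.2562, 0.4049]
ee_rot: [3.141, 0.001, -2.951]
wrist_force: [0.1, 0.0, 0.4]
width: 0.0006
finger_force: 0.0
```

{"op": "play_rows", "data": {"translation": [[-0.16,-0.89,0],[-0.16,-0.89,0],[-0.16,-0.89,0],[-0.16,-0.89,0],[-0.16,-0.89,0],[-0.16,-0.89,0],[-0.16,-0.89,0],[-0.16,-0.89,0]], "twist": [[0,0,0],[0,0,0],[0,0,0],[0,0,0],[0,0,0],[0,0,0],[0,0,0],[0,0,0]], "gripper": [-1,-1,-1,-1,-1,-1,-1,-1]}}

```text
time: 3.3
tool_pos: [0.3655, -0.0137, 0.405]
ee_rot: [-3.141, 0.001, -2.952]
wrist_force: [0.0, -0.4, 0.8]
width: 0.0005
finger_force: 0.0
```

{"op": "play_rows", "data": {"translation": [[-0.16,-0.89,0],[-0.16,-0.89,0],[-0.16,-0.89,0],[0,0,0],[0,0,0]], "twist": [[0,0,0],[0,0,0],[0,0,0],[0,0,0],[0,0,0]], "gripper": [-1,-1,-1,-1,-1]}}

```text
time: 3.8
tool_pos: [0.4047, -0.1137, 0.4044]
ee_rot: [3.14, -0.001, -2.952]
wrist_force: [-0.7, 0.4, 0.0]
width: 0.0008
finger_force: 0.0
```

{"op": "play_rows", "data": {"translation": [[0,0,0],[0,0,0],[0,0,0],[0,0,0],[0,0,0],[0,0,0],[0,0,0]], "twist": [[0,-1,0],[0,-1,0],[0,-1,0],[0,-1,0],[0,-1,0],[0,0,0],[0,0,0]], "gripper": [-1,-1,-1,-1,-1,-1,-1]}}

```text
time: 4.5
tool_pos: [0.4042, -0.1124, 0.4048]
ee_rot: [3.141, 0.498, -2.949]
wrist_force: [-0.6, -0.3, -0.7]
width: 0.0003
finger_force: 0.0
```

```bash
cat > tip.py <<'E'
from h import *
from scipy.spatial.transform import Rotation as Ro
o=robot.get_obs(); R=Ro.from_euler("xyz",o["ee_rot"]).as_matrix(); p=np.array(o["tool_pos"])
near=p+R@[.008,0,.199]; far=p+R@[-.008,0,.199]
yaw=.187;c=np.array([.6366,-.0353])
A=np.array([[np.cos(yaw),np.sin(yaw),0],[-np.sin(yaw),np.cos(yaw),0],[0,0,1]])
t=lambda q:A@(q-[*c,0])*1000
print("q",np.round(o["joint_positions"],2),"near(toaster mm)",t(near).round(1),"far",t(far).round(1))
g=np.array([-140.5,-66,175])-t(near); print("to hover, toaster mm",g.round(1),"tool units",(R.T@A.T@g/40).round(2))
print("toaster down in tool",(R.T@[0,0,-1]).round(3),"z_tool in toaster",(A@R[:,2]).round(3),"force",o["wrist_force"])
E
python3 tip.py; python3 - <<'E'
from h import *
m=robot.snapshot("wrist");s=robot.snapshot("side")
cv2.imwrite("pics/w1.png",m[:,:,::-1])
for n in ["right_lever_pad","left_lever_pad"]: print(n,[(r["score"],np.round(r["centre"],3)) for r in robot.spot_point(n,"wrist")+robot.spot_point(n,"side")])
E
```

```text
q [-0.52 -0.36  1.8   0.33  1.32 -2.31] near(toaster mm) [-154.6  -32.   226.2] far [-140.6  -31.9  233.9]
to hover, toaster mm [ 14.1 -34.  -51.2] tool units [ 0.31 -0.85  1.29]
toaster down in tool [ 0.478 -0.     0.878] z_tool in toaster [ 0.478  0.003 -0.878] force [-0.59565647 -0.26299631 -0.65213751]
right_lever_pad [(0.96, array([ 0.51 , -0.128,  0.151])), (0.57, array([ 0.509, -0.126,  0.149]))]
left_lever_pad [(0.95, array([0.49 , 0.001, 0.15 ])), (0.27, array([ 0.509, -0.128,  0.149])), (0.5, array([0.483, 0.007, 0.149]))]
```

View pics/w1.png

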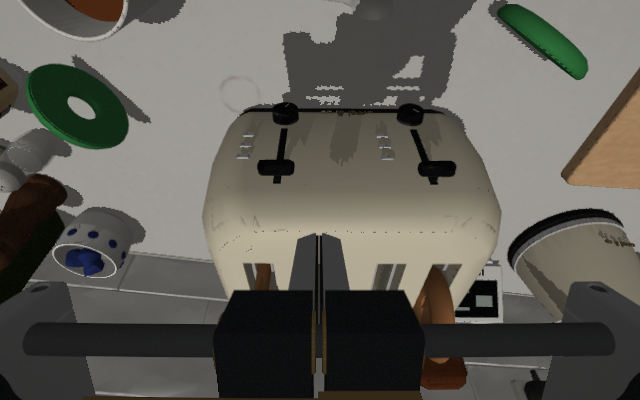

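The wrist picture shows the right lever pad at (276,168) with the bread at (262,275), and the left pad at (437,169) with the bagel at (440,290). The network puts the right pad at (0.510, -0.128), within about 3 mm of the fit, so I'll move to hover above it.

{"op": "play_rows", "data": {"translation": [[0,-0.43,0],[0,-0.43,0],[0.15,0,0.65],[0.15,0,0.65],[0,0,0],[0,0,0]], "twist": [[0,0,0],[0,0,0],[0,0,0],[0,0,0],[0,0,0],[0,0,0]], "gripper": [-1,-1,-1,-1,-1,-1]}}

```text
time: 5.4
tool_pos: [0.4255, -0.1443, 0.3532]
ee_rot: [3.14, 0.499, -2.95]
wrist_force: [-0.5, -0.1, 0.6]
width: 0.0005
finger_force: 0.0
```

```bash
python3 tip.py; python3 - <<'E'
from h import *
m=cm("wrist");w=robot.snapshot("wrist");s=robot.snapshot("side");yaw=.187;c=(.6366,-.0353)
def dots(im,cam):
    im=im[:,:,::-1].copy()
    for p in [(-.145,-.081,.148),(-.145,-.051,.148),(-.132,-.081,.148),(-.132,-.051,.148)]:
        cv2.circle(im,tuple(int(round(v)) for v in proj(cam,T(yaw,c,p))),1,(0,0,255),-1)
    return im
a=cv2.resize(dots(w,"wrist")[100:350,160:480],(480,375)); b=cv2.resize(dots(s,"side")[110:285,210:360],(320,375),interpolation=cv2.INTER_CUBIC)
cv2.imwrite("pics/h1.png",np.hstack([a,b]))
E
```

```text
q [-0.57 -0.26  1.83  0.36  1.22 -2.39] near(toaster mm) [-139.5  -67.2  174.6] far [-125.4  -67.1  182.3]
to hover, toaster mm [-1.   1.2  0.4] tool units [ 0.02  0.03 -0.02]
toaster down in tool [ 0.479 -0.001  0.878] z_tool in toaster [ 0.479  0.004 -0.878] force [-0.54992372 -0.0517659   0.55790893]
```

View pics/h1.png

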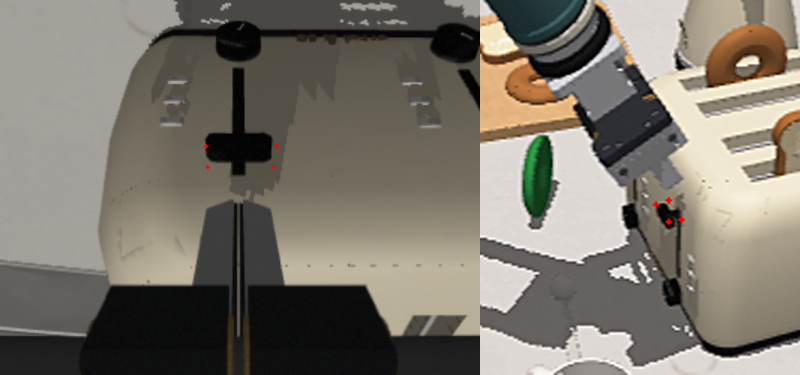

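The picture shows the pad's top face at about (238,150) in the crop, roughly 3 mm nearer the robot than my dots. The fingertips are aligned sideways and 27 mm above it. I'll shift 3 mm back and descend gently.

{"op": "play_rows", "data": {"translation": [[0.07,0,-0.04],[0.12,0,0.22],[0.12,0,0.22],[0,0,0]], "twist": [[0,0,0],[0,0,0],[0,0,0],[0,0,0]], "gripper": [-1,-1,-1,-1]}}

```text
time: 5.9
tool_pos: [0.4216, -0.1447, 0.3309]
ee_rot: [3.138, 0.497, -2.951]
wrist_force: [-0.5, 0.1, 0.6]
width: 0.0004
finger_force: 0.0
```

{"op": "play_rows", "data": {"translation": [[0.06,0,0.11],[0.06,0,0.11],[0.06,0,0.11],[0.06,0,0.11],[0,0,0]], "twist": [[0,0,0],[0,0,0],[0,0,0],[0,0,0],[0,0,0]], "gripper": [-1,-1,-1,-1,-1]}}

```text
time: 6.4
tool_pos: [0.4221, -0.1449, 0.3122]
ee_rot: [3.14, 0.499, -2.95]
wrist_force: [-0.2, 0.6, 1.0]
width: 0.0005
finger_force: 0.0
```

```bash
python3 tip.py; python3 - <<'E'
from h import *
w=robot.snapshot("wrist");s=robot.snapshot("side")
a=cv2.resize(w[100:350,160:480,::-1],(480,375)); b=cv2.resize(s[110:285,210:360,::-1],(320,375),interpolation=cv2.INTER_CUBIC)
cv2.imwrite("pics/h2.png",np.hstack([a,b]))
E
```

```text
q [-0.57 -0.24  1.9   0.37  1.14 -2.43] near(toaster mm) [-143.   -67.1  133.6] far [-128.9  -67.   141.3]
to hover, toaster mm [ 2.5  1.1 41.4] tool units [-0.55  0.03 -0.88]
toaster down in tool [ 0.478 -0.001  0.878] z_tool in toaster [ 0.478  0.003 -0.878] force [-0.19939228  0.60737028  0.97010886]
```

View pics/h2.png

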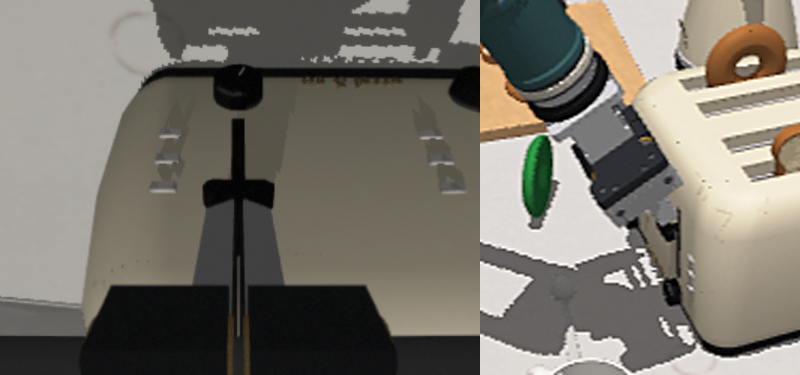

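The lever is moving with the fingertips, centred on the pad at crop (238,193), and the bread is sinking. I'll continue down.

{"op": "play_rows", "data": {"translation": [[0.06,0,0.11],[0.06,0,0.11],[0.06,0,0.11],[0.06,0,0.11],[0.06,0,0.11],[0.06,0,0.11],[0.06,0,0.11],[0,0,0]], "twist": [[0,0,0],[0,0,0],[0,0,0],[0,0,0],[0,0,0],[0,0,0],[0,0,0],[0,0,0]], "gripper": [-1,-1,-1,-1,-1,-1,-1,-1]}}

```text
time: 7.3
tool_pos: [0.422, -0.1448, 0.277]
ee_rot: [3.14, 0.498, -2.95]
wrist_force: [-1.0, 0.5, -0.0]
width: 0.0005
finger_force: 0.0
```

{"op": "play_rows", "data": {"translation": [[0.03,0,0.055],[0.03,0,0.055],[0.03,0,0.055],[0.03,0,0.055],[0,0,0]], "twist": [[0,0,0],[0,0,0],[0,0,0],[0,0,0],[0,0,0]], "gripper": [-1,-1,-1,-1,-1]}}

```text
time: 7.8
tool_pos: [0.4222, -0.1449, 0.2677]
ee_rot: [3.141, 0.5, -2.95]
wrist_force: [-0.6, -0.3, 1.3]
width: 0.0005
finger_force: 0.0
```

```bash
python3 tip.py
```

```text
q [-0.57 -0.21  1.96  0.39  1.04 -2.48] near(toaster mm) [-142.7  -67.3   89.2] far [-128.7  -67.2   96.8]
to hover, toaster mm [ 2.2  1.3 85.8] tool units [-1.08  0.03 -1.86]
toaster down in tool [ 0.479 -0.     0.878] z_tool in toaster [ 0.479  0.003 -0.878] force [-0.58083974 -0.29716459  1.33403825]
```

Corner at 89 mm and the stop is at 86 mm. I'll creep down and watch the force.

{"op": "play_rows", "data": {"translation": [[0.02,0,0.033],[0.02,0,0.033],[0,0,0]], "twist": [[0,0,0],[0,0,0],[0,0,0]], "gripper": [-1,-1,-1]}}

```text
time: 8.1
tool_pos: [0.4223, -0.145, 0.2654]
ee_rot: [-3.141, 0.501, -2.949]
wrist_force: [-0.3, -0.4, 1.7]
width: 0.0002
finger_force: 1.0
```

{"op": "play_rows", "data": {"translation": [[0.012,0,0.022],[0,0,0]], "twist": [[0,0,0],[0,0,0]], "gripper": [-1,-1]}}

```text
time: 8.3
tool_pos: [0.4223, -0.145, 0.265]
ee_rot: [-3.141, 0.501, -2.949]
wrist_force: [-3.0, 1.2, 5.0]
width: 0.0003
finger_force: 2.6
```

{"op": "play_rows", "data": {"translation": [[0.008,0,0.015],[0,0,0]], "twist": [[0,0,0],[0,0,0]], "gripper": [-1,-1]}}

```text
time: 8.5
tool_pos: [0.4224, -0.145, 0.2648]
ee_rot: [-3.141, 0.502, -2.948]
wrist_force: [-4.9, 1.3, 7.9]
width: 0.0004
finger_force: 3.8
```

The tip has stopped and the force is rising, so the lever is on its stop. Withdrawing along the finger axis.

{"op": "play_rows", "data": {"translation": [[-0.05,0,-0.09],[-0.05,0,-0.09],[0,0,-0.4],[0,0,-0.8],[0,0,-0.8],[0,0,-0.8],[0,0,0],[0,0,0]], "twist": [[0,0,0],[0,0,0],[0,0,0],[0,0,0],[0,0,0],[0,0,0],[0,0,0],[0,0,0]], "gripper": [-1,-1,-1,-1,-1,-1,-1,-1]}}

```text
time: 9.3
tool_pos: [0.3694, -0.1554, 0.37]
ee_rot: [-3.141, 0.501, -2.95]
wrist_force: [0.8, 0.1, 0.2]
width: 0.0003
finger_force: 0.0
```

```bash
python3 tip.py; python3 - <<'E'
from h import *
w=robot.snapshot("wrist");s=robot.snapshot("side")
for n in ["right_lever_pad","left_lever_pad","bread","mug","teaspoon"]: print(n,[(r["score"],np.round(r["centre"],3)) for r in robot.spot_point(n,"wrist")[:2]+robot.spot_point(n,"side")[:2]])
a=cv2.resize(w[:,:,::-1],(480,300)); b=cv2.resize(s[110:285,230:430,::-1],(320,300),interpolation=cv2.INTER_CUBIC)
cv2.imwrite("pics/h3.png",np.hstack([a,b]))
E
```

```text
q [-0.68 -0.38  1.88  0.39  1.32 -2.48] near(toaster mm) [-196.4  -68.1  191.6] far [-182.3  -68.   199.3]
to hover, toaster mm [ 55.9   2.1 -16.6] tool units [-1.03  0.05  1.03]
toaster down in tool [0.48  0.001 0.877] z_tool in toaster [ 0.48   0.001 -0.877] force [0.75766575 0.09478921 0.24491728]
right_lever_pad [(0.92, array([ 0.51 , -0.125,  0.087])), (0.56, array([ 0.511, -0.124,  0.09 ]))]
left_lever_pad [(0.74, array([ 0.49, -0.  ,  0.15])), (0.27, array([ 0.405, -0.28 ,  0.003])), (0.45, array([0.484, 0.005, 0.147]))]
bread [(0.2, array([ 0.409, -0.103, -0.003]))]
mug [(0.76, array([ 0.41 , -0.283, -0.   ])), (0.73, array([ 0.409, -0.275, -0.005]))]
teaspoon [(0.57, array([ 0.41 , -0.101, -0.006]))]
```

View pics/h3.png

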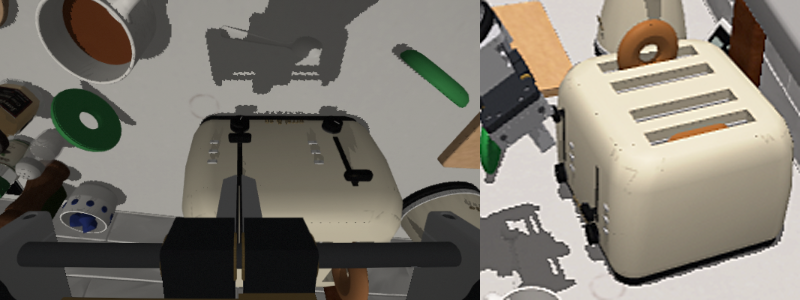

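The right pad is now low at (240,137), about 87 mm above the worktop, and the bread is inside its slot at (700,130). The left pad at (357,177) is still up, the bagel is up, the mug and spoon haven't moved, and the hand is clear. Handing the job in.

```bash
python3 -c "
from bench import robot
print(robot.close_job())"
```

```text
the job is handed in; nothing more can be done
None
```

The bread's (right) lever is pressed down to its stop and the bread is sunk in its slot; the bagel's lever is still up, nothing else was seen to move, and the hand was clear when I handed the job in at about 9.5 s.

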